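# Fetch the bearing from behind the parts in the kit tray

## Task

Get the bearing out from between the parts in the grey kit tray: first move the gear wheel, the gear housing and the red bottle out of the tray so that all three stand upright together on the yellow-edged side mat, without disturbing the bearing, and only then lay the bearing flat in the middle of the round press plate. With the bearing there, put the three parts back upright, each centred on the same coloured disc it stood on at the start, the housing square to the tray as before. Do not knock anything over, and leave the tape roll and the striped cup where they are.

Things in the scene. Friction and masses are not known exactly. Their poses are not given: they have to be found in the camera images.
- wheel_mid (a point): Gear wheel standing upright: bronze toothed wheel (79 mm across, teeth 35 to 54 mm above its underside) on a grey shaft with a steel bearing pressed on each end, 97 mm tall. The upper bearing, 78 to 94 mm above the underside, has a straight rim 62 mm across, a good place to grip. The point is on its axis, 48.5 mm above its underside; z up along the shaft.
- housing_mid (a point): Gear housing: dark grey diecast block, 58 mm thick along its x, 88 mm long along its y, 84 mm tall, with a big round opening through the thickness. The point is at its centre, 42 mm above its underside; z up. It is graspable across its 58 mm thickness. It starts with its axes parallel to those of the tray (within 0.08 rad).
- red_bottle_mid (a point): Red bottle with a black cap, 109 mm tall; the body is round, 34 mm in diameter, and straight up to 85 mm above its underside (the cap above is 20 mm wide). The point is on its axis 54.5 mm above its underside; z up.
- bearing_mid (a point): Loose ball bearing lying flat on its own: steel ring, 62 mm outside diameter, 30 mm bore, 16 mm thick. The point is at its centre, 8 mm above its underside; z up. It starts on the tray floor at (x 40, y 0) mm in the tray's frame, between the three parts, with the back stop behind it.
- kit_tray: Fixed grey tray, 200 (x) by 276 mm (y); floor top 4 mm over the table, rim 12 mm high; back stop plate 70 mm wide, 36 mm high at x 85 mm. Origin: centre of underside; x roughly away from the robot, y left. Flat 88 mm floor discs in its frame: red (40, 83), yellow (-43, 0), blue (40, -83) mm; wheel, housing, bottle start centred one on each, in any order. Tray and mat may swap sides.
- side_mat: Side mat: black rubber mat with a yellow border, fixed, 180 mm along its x, 276 mm along its y, 3 mm thick. Origin: centre of its underside. Empty at the start; the parts stand here while the bearing is fetched.
- press_plate: Press plate: round steel plate, fixed, 92 mm in diameter, 8 mm high, flat on top with a turned ring. Origin: centre of its underside.
- tape: Bystander: beige roll of masking tape lying flat, 98 mm in diameter, 24 mm high. Origin: centre of its underside. To be left alone.
- cup: Bystander: white paper-like cup with a red and a green band, 68 mm wide at the rim, 80 mm high. Origin: centre of its underside. To be left alone.

How it is judged:
On the way, in this order (a step that is already met when the one before it is completed fails the run):
1. the wheel, the housing and the red bottle all stand upright on the side mat, the bearing still where it lay (within 20 mm) (x of wheel_mid in the frame of side_mat between -0.085 and 0.085 m and y of wheel_mid in the frame of side_mat between -0.133 and 0.133 m and height (world z) of wheel_mid below 0.0595 m and x of housing_mid in the frame of side_mat between -0.085 and 0.085 m and y of housing_mid in the frame of side_mat between -0.133 and 0.133 m and height (world z) of housing_mid below 0.053 m and x of red_bottle_mid in the frame of side_mat between -0.085 and 0.085 m and y of red_bottle_mid in the frame of side_mat between -0.133 and 0.133 m and height (world z) of red_bottle_mid below 0.0655 m and angle between each of wheel_mid, housing_mid, red_bottle_mid's own z axis and vertical below 0.15 rad and distance of bearing_mid from where it was at the start of the episode below 0.02 m), for 0.2 s.
2. the bearing lies flat on the press plate, centred within 12 mm, while the three parts still stand on the side mat (horizontal distance between bearing_mid and press_plate below 0.012 m and angle between bearing_mid's own z axis and vertical below 0.1 rad and height (world z) of bearing_mid below 0.021 m and x of wheel_mid in the frame of side_mat between -0.085 and 0.085 m and y of wheel_mid in the frame of side_mat between -0.133 and 0.133 m and height (world z) of wheel_mid below 0.0595 m and x of housing_mid in the frame of side_mat between -0.085 and 0.085 m and y of housing_mid in the frame of side_mat between -0.133 and 0.133 m and height (world z) of housing_mid below 0.053 m and x of red_bottle_mid in the frame of side_mat between -0.085 and 0.085 m and y of red_bottle_mid in the frame of side_mat between -0.133 and 0.133 m and height (world z) of red_bottle_mid below 0.0655 m and angle between each of wheel_mid, housing_mid, red_bottle_mid's own z axis and vertical below 0.15 rad), for 0.2 s.
At the end, for the whole second after the job is handed in: Bearing flat on the press plate, within 12 mm of its centre; wheel, housing and red bottle upright (0.15 rad), each within 15 mm of where it stood at the start, housing within 0.3 rad of square to the tray; tape and cup within 20 mm of their starts; all at rest (horizontal distance between bearing_mid and press_plate below 0.012 m and angle between bearing_mid's own z axis and vertical below 0.1 rad and height (world z) of bearing_mid below 0.021 m and distance of each of wheel_mid, housing_mid, red_bottle_mid from where it was at the start of the episode below 0.015 m and angle between each of wheel_mid, housing_mid, red_bottle_mid's own z axis and vertical below 0.15 rad and angle between the x axis of housing_mid and the x axis of kit_tray, either way round below 0.3 rad and distance of each of tape, cup from where it was at the start of the episode below 0.02 m); the robot touches nothing.
It fails at once if the tape roll or the cup was moved by more than 20 mm (distance of any of tape, cup from where it was at the start of the episode above 0.02 m).
It fails at once if a part was knocked over (tilted by more than 1 rad) (angle between any of wheel_mid, housing_mid, red_bottle_mid's own z axis and vertical above 1 rad).
It also fails if it takes over 147 s, if anything falls off the work surface, if the arm or the gripper's body presses on something with over 40 N, if the wrist force passes 120 N, or if a joint passes its speed limit or range.

## Robot

A 6-joint arm with a two-finger parallel gripper is mounted at the origin on a cart in front of the work surface, level with it; the furniture and walls round the work are solid. World frame = base frame: x ahead of the robot, y to its left, z up, the work surface at z = 0. Lengths are in m, angles in rad, forces in N, time in s.
With the tool pointing down it reaches from about 0.35 to 0.875 m from the base axis. Payload 4.2 kg.
Tool frame: the origin (TCP) lies between the finger pads; the fingertips stand 8 mm ahead of it and the grasp point (between the pads) lies 11 mm behind it; z points along the fingers, y is the direction in which the jaws open and shut (so a half turn about z gives the same grasp; the last joint's range is limited). The gripper opens to 85 mm and grips with 20 to 120 N. Pads are 22 mm wide; open, the fingers measure 114 mm over their backs; the gripper's body (76 mm by 85 mm) begins 54 mm behind the grasp point. The pads swing forward as they close: fully open they stand 13 mm farther back than shut.
Start: joints at [-0.902, 0.385, 0.008, 0, -1.194, -0.259], TCP at [0.249, -0.573, 0.239] pointing down, gripper open.
Joint ranges: [-3.14, 3.14], [-1.21, 2.06], [-1.07, 1.41], [-3.16, 2.05], [-2.99, -0.16], [-3.1, 3.1]. Speed limits (rad/s): [2.79, 2.79, 3.14, 3.14, 3.14, 3.14].

## Interface

Orientations are given as a unit quaternion [w, x, y, z].
In Python, from bench import monitor, read_camera, finish_job gives the robot as it stands.
- The arm moves only by the shell command python3 -m crank 'ROWS' [FORCE]. ROWS is JSON, a list that holds one entry, the list of rows, each a list of 7 numbers: the shift along the tool's x, y, z in mm, then the turn, a rotation vector about the tool's x, y, z in rad, then the finger opening in mm, from 0 to 85.4. A call has 1 to 5 rows; each row shifts and turns the commanded pose from where the row before left it, along the tool's axes as they then stand; what a row does not reach is not made up. A row lasts 1/10 s, in which the tool goes at most 50 mm and 8.59 degrees, less where a joint would pass 70% of its speed; a pose out of reach is approached as far as the arm can. A call with a gripper value outside its range is refused whole. The fingers move at their own pace and stop on an object; FORCE is the grip in N (left out, the last holds). Time passes only in rows, so rows that do not move let the fingers close. It gives the time, the measured TCP pose, the force and the opening at its end, in the units of the state.
- monitor.observe(): the state, without advancing time (a new reading comes with each control period).
- read_camera(name): name is "scene" or "top" or "wrist"; returns a dict with "pixels" (480x640x3 uint8, red, green, blue), "camera_matrix" (3x3 intrinsics, pixels), "R" (3x3) and "t" (3): a world point X has camera coordinates R X + t. Camera axes: x right, y down, z forward; pixel columns grow to the right and rows downward; lengths in m; the calibration is good to about 2 mm. A picture is of the moment at which its call begins. There is no depth.
- finish_job(): hands the job in, once; it reports no verdict.
The state is a dict: "t": time; "joint_positions": joint angles; "qvel": joint speeds; "joint_torque": joint torques, N m; "position": TCP position; "tcp_rot": TCP orientation; "force": force on the tool from outside, world axes, zero at the start; "torque": the same for the moment, N m; "width": opening from 0.0 (shut) to 1.0 (fully open).
Only numpy, scipy, OpenCV 4.12 (cv2) and the standard library are available. Lean on these libraries where they do the work, as an engineer would, in place of code of your own. Each camera call takes 0.05 s, during which the arm holds its last target. There are 200 camera calls.

## Working session

There is one attempt and no reset: what is moved stays moved. The work goes in short steps, Python scripts to look and compute and a shell command to move; the robot and the scene stay as the last step left them, time stands still between calls to the robot, and variables do not carry over. Pictures are saved under pics/ and viewed, about 12 in all and at most 16, crops included, and the job is handed in when it is done.

```bash
ls; mkdir -p pics; python3 - <<'E'
from bench import monitor, read_camera
import cv2,pickle
s=monitor.observe();print(s)
d={}
for n in("top","scene"):
    c=read_camera(n);d[n]=c
    cv2.imwrite(f"pics/{n}0.png",c["pixels"][:,:,::-1]);print(n,c["camera_matrix"],c["R"],c["t"])
pickle.dump(d,open("c0.pkl","wb"))
E
```

```text
pics
{'t': 0.0, 'joint_positions': array([-9.02406644e-01,  3.85564320e-01,  6.65383759e-03, -5.20667999e-04,
       -1.19399500e+00, -2.58580229e-01]), 'qvel': array([-1.38304232e-03, -1.05433326e-03,  2.38283854e-06,  8.19941509e-04,
        7.75545006e-05,  2.10281472e-04]), 'joint_torque': array([-1.97499816e-03, -3.92285478e+01,  1.88401312e+01,  4.18624431e+00,
       -4.63342745e-03, -1.87911502e-05]), 'position': array([ 0.24881506, -0.57273156,  0.23822462]), 'tcp_rot': array([-2.55025924e-04, -2.03379726e-01,  9.79099339e-01,  1.05149556e-03]), 'force': array([ 0.03612414, -0.78187129, -0.67455635]), 'torque': array([-0.0214145 , -0.0060409 , -0.02344174]), 'width': 1.0015702638342832}
top [[519.05511936   0.         323.478701  ]
 [  0.         519.05511936 239.83994727]
 [  0.           0.           1.        ]] [[-0.02002609 -0.99976912  0.00778848]
 [-0.99686005  0.01936969 -0.07677802]
 [ 0.07660943 -0.00930159 -0.99701779]] [5.48173085e-05 5.68427901e-01 1.23490131e+00]
scene [[469.30373607   0.         318.72190624]
 [  0.         469.30373607 234.29843851]
 [  0.           0.           1.        ]] [[-0.75744322 -0.65289627 -0.00249537]
 [-0.34152792  0.39946768 -0.85075511]
 [ 0.55645166 -0.64354645 -0.52555639]] [0.45249518 0.24646934 0.86959712]
```

View pics/top0.png

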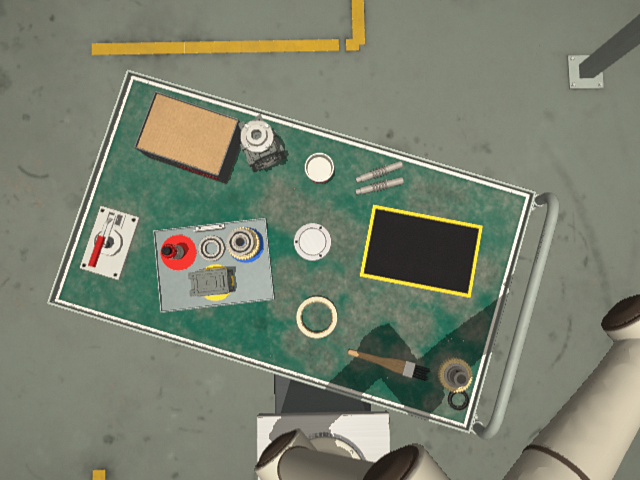

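View pics/scene0.png

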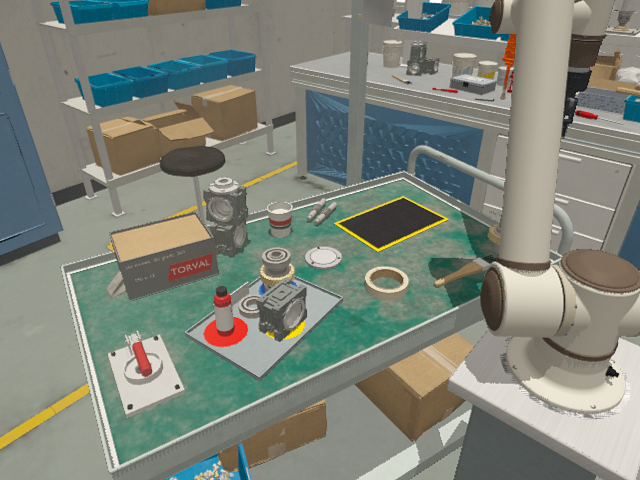

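```bash
cat > h.py <<'E'
import cv2,pickle,numpy as np
from bench import monitor,read_camera
def ray(c,uv,z):
    "pixel -> world point on plane z"
    R,t=np.array(c["R"]),np.array(c["t"])
    d=R.T@np.linalg.solve(c["camera_matrix"],[uv[0],uv[1],1.]);o=-R.T@t
    return (o+d*(z-o[2])/d[2])[:3]
def proj(c,X):
    p=np.array(c["camera_matrix"])@(np.array(c["R"])@X+c["t"]);return p[:2]/p[2]
def big(mask):
    cs=cv2.findContours(mask,cv2.RETR_EXTERNAL,cv2.CHAIN_APPROX_NONE)[0]
    return max(cs,key=cv2.contourArea)
def todo(xy_z,s=None):
    "tool-frame shift mm to bring TCP to world point"
    from scipy.spatial.transform import Rotation as Ro
    s=s or monitor.observe();q=s["tcp_rot"]
    return 1e3*Ro.from_quat([*q[1:],q[0]]).inv().apply(np.array(xy_z)-s["position"])
E
python3 - <<'E'
from h import *
c=pickle.load(open("c0.pkl","rb"))["top"];im=c["pixels"]
hsv=cv2.cvtColor(im,cv2.COLOR_RGB2HSV)
for p in[(165,295),(180,235),(262,280),(345,215),(315,240),(211,247),(365,240)]:print(p,im[p[1],p[0]],hsv[p[1],p[0]])
def box(m,z,name):
    k=big(cv2.morphologyEx(m,cv2.MORPH_CLOSE,np.ones((7,7))));r=cv2.boxPoints(cv2.minAreaRect(k))
    P=np.array([ray(c,p,z)[:2] for p in r]);print(name,r.round(1).tolist(),P.round(4).tolist(),'ctr',P.mean(0),'sides',np.linalg.norm(P-np.roll(P,-1,0),axis=1))
    for i in(0,1):
        e=P[i+1]-P[i];print('  ang',np.arctan2(e[1],e[0]))
y=cv2.inRange(hsv,(22,150,120),(35,255,255));y[:, :340]=0;y[:150]=0
box(y,.003,'mat')
roi=np.zeros(im.shape[:2],np.uint8);roi[210:320,145:285]=255
g=cv2.inRange(hsv,(90,10,110),(125,70,220))&roi
box(g,.012,'tray')
gray=cv2.cvtColor(im,cv2.COLOR_RGB2GRAY)
w=cv2.inRange(hsv,(0,0,150),(180,40,255));w[:, :290]=0;w[:,335:]=0;w[:215]=0;w[265:]=0
(u,r)=cv2.minEnclosingCircle(cv2.convexHull(big(w)));print('plate',u,r,ray(c,u,.008),r*2/519*1.23)
v=im[205:320,145:335][:,:,::-1];v=cv2.resize(v,None,fx=4,fy=4,interpolation=cv2.INTER_CUBIC);cv2.imwrite("pics/crop1.png",v)
E
```

```text
(165, 295) [159 166 159] [ 60  11 166]
(180, 235) [237  62  56] [  1 195 237]
(262, 280) [171 182 171] [ 60  15 182]
(345, 215) [ 95 124 105] [ 70  60 124]
(315, 240) [237 232 224] [ 18  14 237]
(211, 247) [166 175 167] [ 63  13 175]
(365, 240) [108 124 106] [ 57  37 124]
mat [[358.70001220703125, 275.8999938964844], [372.6000061035156, 204.0], [483.70001220703125, 225.39999389648438], [469.79998779296875, 297.29998779296875]] [[0.4796, -0.0957], [0.6563, -0.1345], [0.5978, -0.4075], [0.422, -0.3657]] ctr [ 0.5389482  -0.25085521] sides [0.18092068 0.27914236 0.18068978 0.27612553]
  ang -0.21623235356919082
  ang -1.782029622547949
tray [[230.0, 259.0], [231.10000610351562, 255.6999969482422], [241.89999389648438, 259.29998779296875], [240.8000030517578, 262.6000061035156]] [[0.5268, 0.2168], [0.5348, 0.2141], [0.5255, 0.1879], [0.5175, 0.1907]] ctr [0.52615453 0.20236498] sides [0.00842303 0.02774501 0.0084198  0.02773101]
  ang -0.32882214453197234
  ang -1.9114745731398493
plate (312.1830749511719, 241.44004821777344) 18.831031799316406 [0.56599359 0.01642679 0.008     ] 0.08925691373086389
```

View pics/crop1.png

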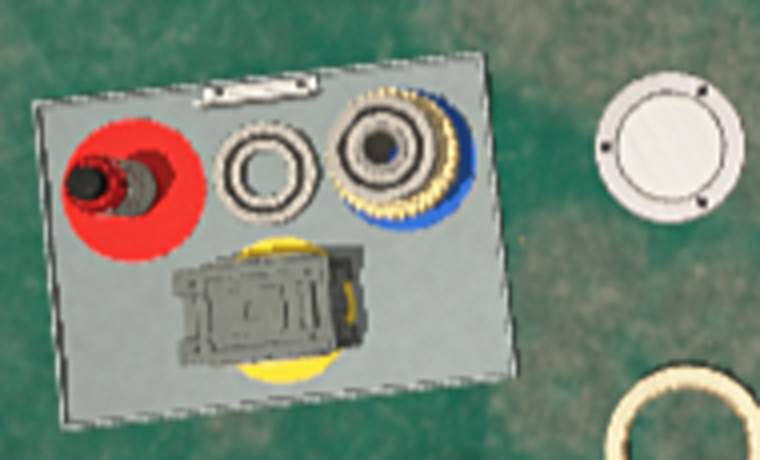

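```bash
python3 - <<'E'
from h import *
d=pickle.load(open("c0.pkl","rb"));c=d["top"]
f=lambda x,y,z:ray(c,(145+(x-1.5)/4,205+(y-1.5)/4),z)
L=np.array([f(*p,.012)[:2] for p in[(35,101),(486,53),(517,376),(65,428)]])
ctr=L.mean(0);print('tray',ctr,'sides',[np.linalg.norm(L[i]-L[i-1]) for i in range(4)])
ex=(L[0]+L[1]-L[2]-L[3]);ey=(L[0]+L[3]-L[1]-L[2]);ax=np.arctan2(ex[1],ex[0]);ay=np.arctan2(ey[1],ey[0])-np.pi/2
a=(ax+ay)/2;print('ang',ax,ay)
R=np.array([[np.cos(a),-np.sin(a)],[np.sin(a),np.cos(a)]])
T=lambda x,y:ctr+R@[x/1e3,y/1e3]
for n,p in dict(red=(40,83),yel=(-43,0),blue=(40,-83),bear=(40,0)).items():print(n,T(*p))
for n,p in dict(redimg=(135,190,.004),bear=(267,173,.02),cap=(88,182,.113),wheel=(382,147,.101),h1=(178,268,.088),h2=(328,253,.088),h3=(335,355,.088),h4=(182,367,.088)).items():print(n,f(*p))
np.savez("tray.npz",ctr=ctr,a=a)
s=d["scene"]
for n,p in dict(red=(*T(40,83),.113),blue=(*T(40,-83),.101),yel=(*T(-43,0),.088)).items():print(n,proj(s,np.array(p)))
for n,p in dict(brush=(375,355),brush2=(425,375),tape=(316,317),cup=(319,165)).items():print(n,ray(c,p,.02))
E
```

```text
tray [0.51484281 0.25652882] sides [np.float64(0.19910285009873877), np.float64(0.27596672277086043), np.float64(0.19745818961644218), np.float64(0.2735340715909721)]
ang 0.08955402175522906 0.09075128596526638
red [0.54720783 0.34279298]
yel [0.47201743 0.2526575 ]
blue [0.56215291 0.1774671 ]
bear [0.55468037 0.26013004]
redimg [0.54645399 0.3441365  0.004     ]
bear [0.55424546 0.26022199 0.02      ]
cap [0.54506469 0.34088866 0.113     ]
wheel [0.56241825 0.17841088 0.101     ]
h1 [0.49657354 0.2969315  0.088     ]
h2 [0.50341363 0.21159308 0.088     ]
h3 [0.44546007 0.20795448 0.088     ]
h4 [0.44043751 0.2946776  0.088     ]
red [221.05373753 286.98784217]
blue [277.38020984 252.5342065 ]
yel [283.03902401 290.87688938]
brush [ 0.29055356 -0.12856264  0.02      ]
brush2 [ 0.24109955 -0.246368    0.02      ]
tape [0.38333774 0.0104635  0.02      ]
cup [ 0.75267887 -0.0038823   0.02      ]
```

The tray is on the left: bottle on red, wheel on blue, housing on yellow, bearing at crop (267,173). The mat is on the right. Disc positions and part tops agree to about 2 mm, so I'll turn the tool to put the jaws along the tray's x axis.

```bash
python3 -m crank '[[[0,0,0,0,0,-0.139,85],[0,0,0,0,0,-0.139,85],[0,0,0,0,0,-0.139,85],[0,0,0,0,0,-0.139,85],[0,0,0,0,0,-0.139,85]]]' 80
python3 -m crank '[[[0,0,0,0,0,-0.139,85],[0,0,0,0,0,-0.139,85],[0,0,0,0,0,-0.139,85],[0,0,0,0,0,-0.141,85],[0,0,0,0,0,0,85]]]'
python3 - <<'E'
from h import *
print(todo([.5622,.1777,.18]),monitor.observe()["tcp_rot"])
E
```

```text
t: 0.6
position: [0.2489, -0.5729, 0.2386]
tcp_rot: [0.0, -0.527, 0.85, 0.001]
force: [0.2, 0.2, 0.3]
width: 0.996
t: 1.1
position: [0.2489, -0.573, 0.2387]
tcp_rot: [-0.0, 0.739, -0.674, -0.001]
force: [-0.3, -0.5, -0.2]
width: 0.997
[-718.77945986 -380.73449124   59.32588117] [-2.09486239e-04  7.38753362e-01 -6.73975586e-01 -5.78749658e-04]
```

```bash
for i in 1 2 3; do python3 -m crank '[[[-40,-21.1,3,0,0,0,85],[-40,-21.1,3,0,0,0,85],[-40,-21.1,3,0,0,0,85],[-40,-21.1,3,0,0,0,85],[-40,-21.1,3,0,0,0,85]]]' |grep -E "t:|pos"; done
python3 -m crank '[[[-40,-21.1,3,0,0,0,85],[-40,-21.1,3,0,0,0,85],[-38,-21,3,0,0,0,85],[0,0,0,0,0,0,85],[0,0,0,0,0,0,85]]]'
python3 - <<'E'
from h import *
print(todo([.5622,.1777,.10]))
c=read_camera("wrist");cv2.imwrite("pics/w1.png",c["pixels"][:,:,::-1])
print(proj(c,np.array([.5622,.1777,.101])))
E
```

```text
t: 1.6
position: [0.3359, -0.3627, 0.2241]
tcp_rot: [-0.0, 0.738, -0.675, -0.0]
t: 2.1
position: [0.4226, -0.1537, 0.2093]
tcp_rot: [-0.0, 0.738, -0.675, 0.0]
t: 2.6
position: [0.5093, 0.0552, 0.1942]
tcp_rot: [-0.0, 0.738, -0.675, -0.0]
t: 3.1
position: [0.5608, 0.1772, 0.1843]
tcp_rot: [0.001, 0.739, -0.674, -0.0]
force: [-0.1, -1.1, -0.1]
width: 0.996
[-0.41798032 -1.63579049 84.32462745]
[324.8726506  248.47590646]
```

View pics/w1.png

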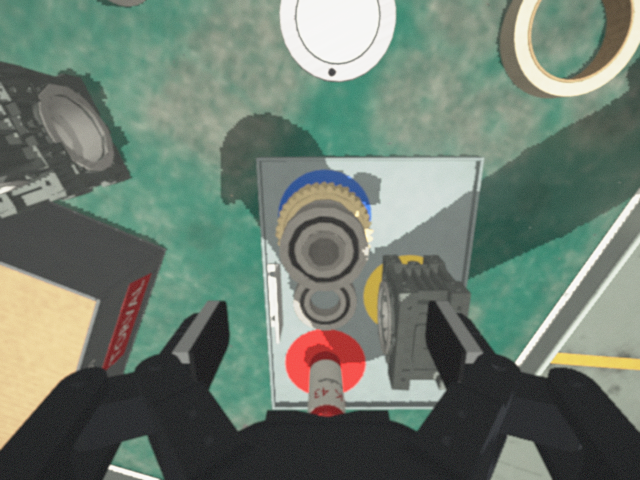

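Predicted wheel top (325,248) matches the picture. Descending to the wheel.

```bash
python3 -m crank '[[[0,-1.6,30,0,0,0,85],[0,0,30,0,0,0,85],[0,0,25,0,0,0,85],[0,0,17,0,0,0,85],[0,0,10,0,0,0,85]]]'
python3 -m crank '[[[0,0,0,0,0,0,85],[0,0,0,0,0,0,58],[0,0,0,0,0,0,55],[0,0,0,0,0,0,55],[0,0,0,0,0,0,55]]]' 80
python3 -m crank '[[[0,0,0,0,0,0,55],[0,0,0,0,0,0,55],[0,0,0,0,0,0,55]]]' 80
```

```text
t: 3.65
position: [0.5616, 0.1748, 0.0722]
tcp_rot: [0.001, 0.738, -0.675, -0.0]
force: [0.4, -0.4, -0.2]
width: 0.996
t: 4.15
position: [0.5636, 0.177, 0.0753]
tcp_rot: [-0.001, 0.739, -0.674, 0.001]
force: [-1.5, -1.0, 5.7]
width: 0.692
t: 4.45
position: [0.5636, 0.177, 0.0753]
tcp_rot: [-0.001, 0.739, -0.674, 0.001]
force: [-1.8, -1.1, 5.6]
width: 0.688
```

```bash
python3 -m crank '[[[0,0,-5,0,0,0,55],[0,0,-10,0,0,0,55],[0,0,-15,0,0,0,55],[0,0,-20,0,0,0,55],[0,0,-15,0,0,0,55]]]'
python3 -m crank '[[[0,0,-5,0,0,0,55],[0,0,0,0,0,0,55]]]'
python3 - <<'E'
from h import *
print(todo([.520,-.337,.14]))
c=read_camera("wrist")["pixels"];s=read_camera("scene")["pixels"]
cv2.imwrite("pics/a2.png",np.hstack([cv2.resize(c,(400,300)),cv2.resize(s[150:390,160:480],(400,300))])[:,:,::-1])
E
```

```text
t: 4.95
position: [0.5623, 0.1767, 0.1388]
tcp_rot: [0.0, 0.739, -0.674, -0.0]
force: [0.2, 0.1, -6.1]
width: 0.689
t: 5.15
position: [0.5626, 0.1769, 0.1436]
tcp_rot: [-0.0, 0.739, -0.674, -0.0]
force: [-0.6, -0.1, -6.2]
width: 0.69
[507.8131407   89.46359834   3.19863081]
```

View pics/a2.png

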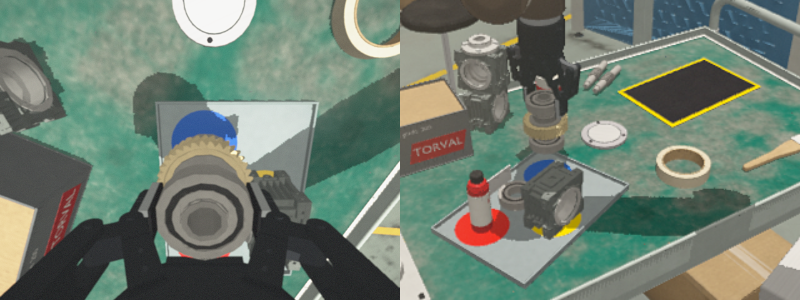

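```bash
python3 -m crank '[[[10,1.8,0,0,0,0,55],[20,3.5,0,0,0,0,55],[30,5.3,0,0,0,0,55],[35,6.2,0,0,0,0,55],[35,6.2,0,0,0,0,55]]]' |grep -E "pos|wid"
for i in 1 2; do python3 -m crank '[[[35,6.2,0,0,0,0,55],[35,6.2,0,0,0,0,55],[35,6.2,0,0,0,0,55],[35,6.2,0,0,0,0,55],[35,6.2,0,0,0,0,55]]]' |grep -E "pos|wid"; done
python3 -m crank '[[[15,2.6,0,0,0,0,55],[8,1.4,0,0,0,0,55],[5,0.9,0,0,0,0,55],[0,0,0,0,0,0,55]]]'
python3 - <<'E'
from h import *
print(todo([.520,-.337,.0743]))
E
```

```text
position: [0.5506, 0.0426, 0.1428]
width: 0.688
position: [0.5354, -0.1346, 0.143]
width: 0.692
position: [0.5202, -0.3114, 0.1427]
width: 0.694
t: 7.15
position: [0.5195, -0.3373, 0.1431]
tcp_rot: [0.0, 0.739, -0.674, -0.0]
force: [0.3, -1.2, -5.5]
width: 0.694
[-0.19340411 -0.54874981 68.76876349]
```

```bash
python3 -m crank '[[[0,0,15,0,0,0,55],[0,0,20,0,0,0,55],[0,0,18,0,0,0,55],[0,0,9,0,0,0,55],[0,0,4,0,0,0,55]]]'
python3 -m crank '[[[0,0,1.5,0,0,0,55],[0,0,1.5,0,0,0,55],[0,0,0,0,0,0,55]]]'
```

```text
t: 7.65
position: [0.5197, -0.3363, 0.0765]
tcp_rot: [0.0, 0.739, -0.673, -0.001]
force: [-0.2, 0.7, -6.6]
width: 0.69
t: 7.95
position: [0.5204, -0.3374, 0.075]
tcp_rot: [-0.0, 0.739, -0.674, 0.001]
force: [0.7, -1.3, -7.2]
width: 0.691
```

```bash
python3 -m crank '[[[0,0,1.5,0,0,0,55],[0,0,0,0,0,0,55]]]'|grep -E "pos|force"
python3 -m crank '[[[0,0,1,0,0,0,55],[0,0,0,0,0,0,55]]]'|grep -E "pos|force"
```

```text
position: [0.5205, -0.3379, 0.0744]
force: [-1.5, -0.0, -0.4]
position: [0.5205, -0.338, 0.0743]
force: [-2.8, 0.8, 5.8]
```

Contact at TCP z 0.0743, exactly as predicted. Releasing and moving up.

```bash
python3 -m crank '[[[0,0,0,0,0,0,70],[0,0,0,0,0,0,85],[0,0,0,0,0,0,85],[0,0,0,0,0,0,85]]]'|grep -E "pos|force|wid"
python3 -m crank '[[[0,0,-15,0,0,0,85],[0,0,-35,0,0,0,85],[0,0,-40,0,0,0,85],[0,0,-20,0,0,0,85],[0,0,0,0,0,0,85]]]'|grep -E "pos|force|wid"
python3 - <<'E'
from h import *
print(todo([.472,.2527,.18]))
c=read_camera("top");s=c["pixels"]
cv2.imwrite("pics/a3.png",cv2.resize(s[190:320,140:500],(800,289))[:,:,::-1])
E
```

```text
position: [0.5202, -0.3374, 0.0719]
force: [-0.6, 0.3, -0.5]
width: 0.99
position: [0.522, -0.3383, 0.1861]
force: [0.5, -1.3, -1.0]
width: 0.993
[-593.0904617    -4.89660106    3.56542463]
```

View pics/a3.png

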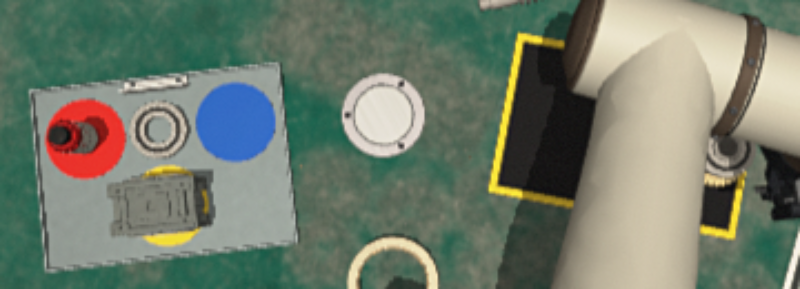

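The wheel stands upright on the mat (crop (727,155), partly hidden by the arm). The bearing hasn't moved. Next, the housing.

```bash
for i in 1 2; do python3 -m crank '[[[-45,-0.4,0,0,0,0,85],[-45,-0.4,0,0,0,0,85],[-45,-0.4,0,0,0,0,85],[-45,-0.4,0,0,0,0,85],[-45,-0.4,0,0,0,0,85]]]' |grep -E "pos"; done
python3 -m crank '[[[-45,-0.3,0,0,0,0,85],[-45,-0.3,0,0,0,0,85],[-40,-0.3,0,0,0,0,85],[-13,0,0,0,0,0,85],[0,0,0,0,0,0,85]]]'|grep -E "pos"
python3 - <<'E'
from h import *
print(todo([.4715,.2527,.058]))
c=read_camera("wrist");cv2.imwrite("pics/w4.png",c["pixels"][:,:,::-1])
t=np.load("tray.npz");a=t["a"];ct=t["ctr"];R=np.array([[np.cos(a),-np.sin(a)],[np.sin(a),np.cos(a)]])
for p in[(-14,44),(-14,-44),(-72,44),(-72,-44)]:print(proj(c,np.array([*(ct+R@np.array(p)/1e3),.088])))
E
```

```text
position: [0.4999, -0.1115, 0.1803]
position: [0.4813, 0.1126, 0.1805]
position: [0.4695, 0.2548, 0.1803]
[  2.04878412  -2.04793112 122.25289187]
[284.38827705 296.90877504]
[279.87765334 177.20698654]
[362.88131114 297.14628762]
[367.69920707 177.5582171 ]
```

View pics/w4.png

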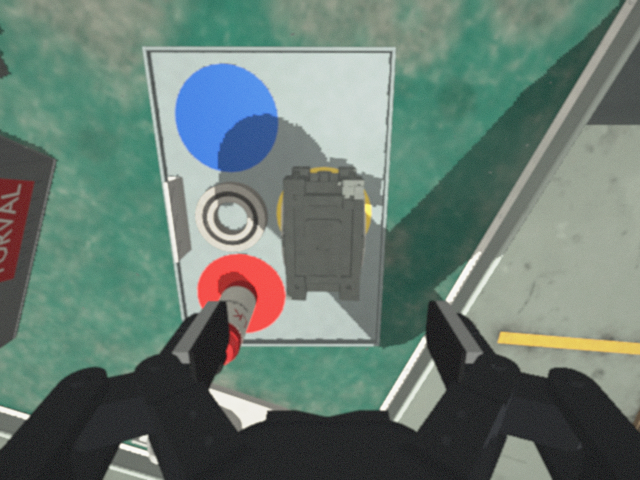

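Housing edges match the prediction to within a few pixels. Descending and gripping.

```bash
python3 -m crank '[[[2,-2,30,0,0,0,85],[0,0,35,0,0,0,85],[0,0,30,0,0,0,85],[0,0,17,0,0,0,85],[0,0,10,0,0,0,85]]]'|grep -E "pos|force|wid"
python3 -m crank '[[[0,0,0,0,0,0,85],[0,0,0,0,0,0,55],[0,0,0,0,0,0,50],[0,0,0,0,0,0,50],[0,0,0,0,0,0,50]]]' 80|grep -E "pos|force|wid"
python3 -m crank '[[[0,0,0,0,0,0,50],[0,0,0,0,0,0,50],[0,0,0,0,0,0,50]]]' 80 |grep -E "pos|force|wid"
```

```text
position: [0.4717, 0.2493, 0.0578]
force: [-0.6, 0.2, 0.4]
width: 0.992
position: [0.4732, 0.2524, 0.0613]
force: [-1.0, -0.4, 5.8]
width: 0.677
position: [0.4732, 0.2524, 0.0613]
force: [-0.4, -0.7, 5.7]
width: 0.678
```

```bash
python3 -m crank '[[[0,0,-5,0,0,0,50],[0,0,-10,0,0,0,50],[0,0,-15,0,0,0,50],[0,0,-20,0,0,0,50],[0,0,-15,0,0,0,50]]]'|grep -E "pos|force|wid"
python3 -m crank '[[[0,0,-5,0,0,0,50],[0,0,0,0,0,0,50]]]'|grep -E "pos|force|wid"
python3 - <<'E'
from h import *
print(todo([.5407,-.243,.1303]))
c=read_camera("wrist")["pixels"];s=read_camera("scene")["pixels"]
cv2.imwrite("pics/a5.png",np.hstack([cv2.resize(c,(400,300)),cv2.resize(s[150:390,160:480],(400,300))])[:,:,::-1])
E
```

```text
position: [0.4724, 0.2518, 0.126]
force: [0.3, 0.4, -4.3]
width: 0.672
position: [0.4725, 0.252, 0.1304]
force: [0.4, -0.6, -3.5]
width: 0.675
[ 4.99124852e+02 -2.25367918e+01 -3.84068132e-01]
```

View pics/a5.png

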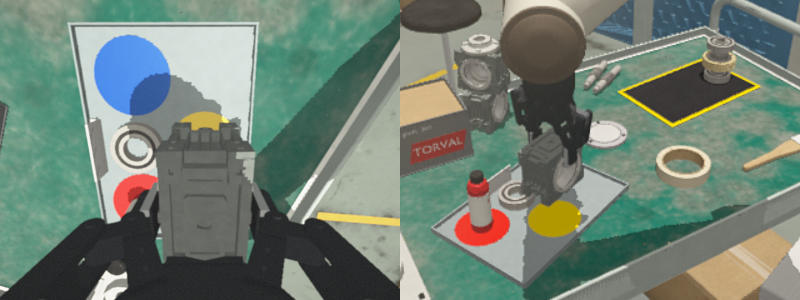

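```bash
python3 -m crank '[[[10,-0.5,0,0,0,0,50],[20,-0.9,0,0,0,0,50],[30,-1.4,0,0,0,0,50],[35,-1.6,0,0,0,0,50],[35,-1.6,0,0,0,0,50]]]' |grep -E "pos|wid"
for i in 1 2; do python3 -m crank '[[[35,-1.6,0,0,0,0,50],[35,-1.6,0,0,0,0,50],[35,-1.6,0,0,0,0,50],[33,-1.5,0,0,0,0,50],[33,-1.5,0,0,0,0,50]]]' |grep -E "pos|wid"; done
python3 -m crank '[[[12,-0.6,0,0,0,0,50],[5,-0.3,0,0,0,0,50],[3,-0.3,0,0,0,0,50],[0,0,0,0,0,0,50]]]'|grep -E "pos|force|wid"
python3 - <<'E'
from h import *
print(todo([.5407,-.238,.0603]))
E
```

```text
position: [0.4898, 0.121, 0.129]
width: 0.672
position: [0.5131, -0.0487, 0.129]
width: 0.672
position: [0.5363, -0.2181, 0.1287]
width: 0.67
position: [0.5401, -0.2355, 0.1295]
force: [0.6, -0.5, -3.0]
width: 0.674
[ 2.55420965 -0.37880943 69.23237394]
```

```bash
python3 -m crank '[[[2,0,15,0,0,0,50],[0,0,20,0,0,0,50],[0,0,18,0,0,0,50],[0,0,9,0,0,0,50],[0,0,5,0,0,0,50]]]'|grep -E "pos|force|wid"
for i in 1 2 3; do python3 -m crank '[[[0,0,1.2,0,0,0,50],[0,0,0,0,0,0,50],[0,0,0,0,0,0,50]]]'|grep -E "pos|force|wid"; done
```

```text
position: [0.5404, -0.2372, 0.0622]
force: [-0.0, 0.3, -2.7]
width: 0.674
position: [0.5412, -0.2381, 0.0625]
force: [0.3, 0.8, -4.1]
width: 0.676
position: [0.5406, -0.2381, 0.0606]
force: [0.7, 0.3, -2.4]
width: 0.672
position: [0.5407, -0.2382, 0.0604]
force: [-3.4, 1.2, 5.8]
width: 0.671
```

```bash
python3 -m crank '[[[0,0,0,0,0,0,70],[0,0,0,0,0,0,85],[0,0,0,0,0,0,85],[0,0,0,0,0,0,85]]]'|grep -E "pos|force|wid"
python3 -m crank '[[[0,0,-15,0,0,0,85],[0,0,-35,0,0,0,85],[0,0,-40,0,0,0,85],[0,0,-30,0,0,0,85],[0,0,0,0,0,0,85]]]'|grep -E "pos|force|wid"
python3 - <<'E'
from h import *
print(todo([.5462,.3425,.18]))
E
```

```text
position: [0.5407, -0.238, 0.0591]
force: [0.3, 0.1, -0.1]
width: 0.996
position: [0.5435, -0.2389, 0.1846]
force: [0.5, -0.4, -0.2]
width: 1.0
[-578.64441918  -56.66031962    2.85583235]
```

```bash
for i in 1 2; do python3 -m crank '[[[-45,-4.4,0,0,0,0,85],[-45,-4.4,0,0,0,0,85],[-45,-4.4,0,0,0,0,85],[-45,-4.4,0,0,0,0,85],[-45,-4.4,0,0,0,0,85]]]' |grep -E "pos"; done
python3 -m crank '[[[-45,-4.4,0,0,0,0,85],[-45,-4.4,0,0,0,0,85],[-30,-3,0,0,0,0,85],[-9,-0.9,0,0,0,0,85],[0,0,0,0,0,0,85]]]'|grep -E "pos"
python3 - <<'E'
from h import *
print(todo([.5465,.3425,.062]))
c=read_camera("wrist");cv2.imwrite("pics/w6.png",c["pixels"][:,:,::-1])
for z in(.113,.089,.004):print(proj(c,np.array([.5465,.3425,z])))
E
```

```text
position: [0.5412, -0.0103, 0.1785]
position: [0.5424, 0.2159, 0.1784]
position: [0.5433, 0.3446, 0.1778]
[  2.25486325  -3.2014573  115.84254079]
[322.25968665 254.40519946]
[322.68803026 242.0144701 ]
[323.71056955 212.43539588]
```

View pics/w6.png

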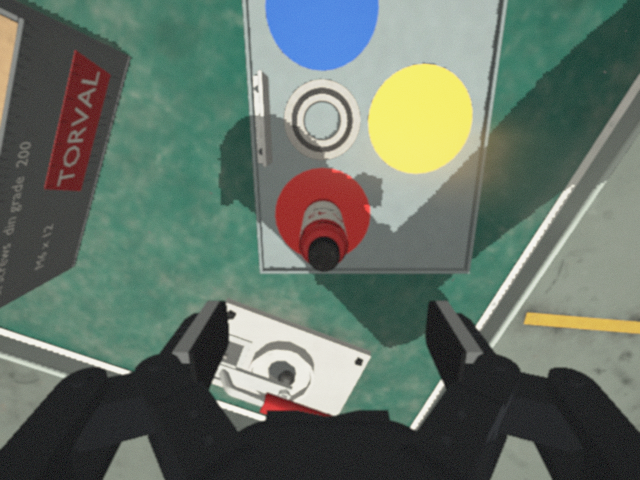

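Cap at (323,253), predicted (322,254). Descending to the bottle.

```bash
python3 -m crank '[[[2,-3,30,0,0,0,85],[0,0,30,0,0,0,85],[0,0,28,0,0,0,75],[0,0,17,0,0,0,65],[0,0,10,0,0,0,60]]]' 40 |grep -E "pos|force|wid"
python3 -m crank '[[[0,0,0,0,0,0,50],[0,0,0,0,0,0,40],[0,0,0,0,0,0,30],[0,0,0,0,0,0,28],[0,0,0,0,0,0,28]]]' 40|grep -E "pos|force|wid"
python3 -m crank '[[[0,0,0,0,0,0,28],[0,0,0,0,0,0,28],[0,0,0,0,0,0,28]]]' 40 |grep -E "pos|force|wid"
```

```text
position: [0.5464, 0.3394, 0.0624]
force: [0.2, -0.5, 0.6]
width: 0.699
position: [0.5477, 0.3426, 0.0658]
force: [-0.0, -0.7, 4.3]
width: 0.393
position: [0.5477, 0.3426, 0.0657]
force: [0.6, -0.5, 5.0]
width: 0.385
```

```bash
python3 -m crank '[[[0,0,-5,0,0,0,28],[0,0,-10,0,0,0,28],[0,0,-15,0,0,0,28],[0,0,-20,0,0,0,28],[0,0,-15,0,0,0,28]]]'|grep -E "pos|force|wid"
python3 -m crank '[[[0,0,-5,0,0,0,28],[0,0,0,0,0,0,28]]]'|grep -E "pos|force|wid"
python3 - <<'E'
from h import *
print(todo([.5587,-.161,.0647]))
E
```

```text
position: [0.547, 0.3422, 0.1306]
force: [1.0, 0.5, -0.5]
width: 0.383
position: [0.5471, 0.3423, 0.1351]
force: [0.5, 0.0, -0.5]
width: 0.387
[502.27808406  34.7120415   69.7146704 ]
```

```bash
python3 -m crank '[[[10,0.7,0,0,0,0,28],[20,1.4,0,0,0,0,28],[30,2.1,0,0,0,0,28],[35,2.4,0,0,0,0,28],[35,2.4,0,0,0,0,28]]]' |grep -E "pos|wid"
for i in 1 2; do python3 -m crank '[[[35,2.4,0,0,0,0,28],[35,2.4,0,0,0,0,28],[35,2.4,0,0,0,0,28],[35,2.4,0,0,0,0,28],[33,2.3,0,0,0,0,28]]]' |grep -E "pos|wid"; done
python3 -m crank '[[[14,1,0,0,0,0,28],[8,0.6,0,0,0,0,28],[4,0.3,0,0,0,0,28],[0,0,0,0,0,0,28]]]'|grep -E "pos|force|wid"
python3 - <<'E'
from h import *
print(todo([.5587,-.161,.0647]))
c=read_camera("wrist")["pixels"];s=read_camera("scene")["pixels"]
cv2.imwrite("pics/a7.png",np.hstack([cv2.resize(c,(400,300)),cv2.resize(s[120:360,200:520],(400,300))])[:,:,::-1])
E
```

```text
position: [0.549, 0.2088, 0.1332]
width: 0.386
position: [0.5525, 0.0353, 0.1335]
width: 0.385
position: [0.5562, -0.1377, 0.1335]
width: 0.386
position: [0.5583, -0.1609, 0.134]
force: [0.1, 0.2, -0.8]
width: 0.387
[ 0.1906995  -0.41185917 69.34874322]
```

View pics/a7.png

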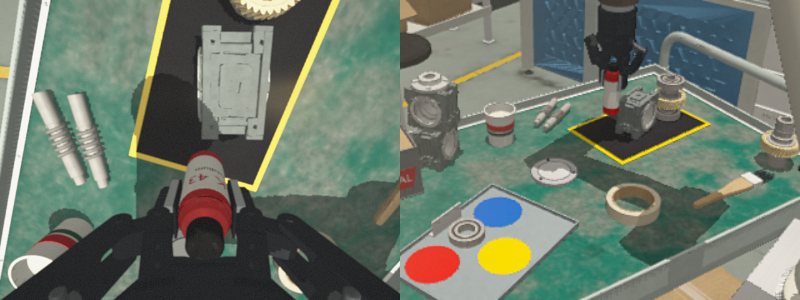

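```bash
python3 -m crank '[[[0,0,15,0,0,0,28],[0,0,20,0,0,0,28],[0,0,18,0,0,0,28],[0,0,9,0,0,0,28],[0,0,5,0,0,0,28]]]'|grep -E "pos|force|wid"
for i in 1 2 3; do python3 -m crank '[[[0,0,1.2,0,0,0,28],[0,0,0,0,0,0,28],[0,0,0,0,0,0,28]]]'|grep -E "pos|force"; done
```

```text
position: [0.5584, -0.1603, 0.0665]
force: [-0.3, -0.1, -0.4]
width: 0.384
position: [0.5592, -0.161, 0.0668]
force: [-0.2, -0.2, -0.7]
position: [0.5586, -0.1611, 0.065]
force: [-0.6, -0.1, -0.0]
position: [0.5588, -0.1612, 0.0647]
force: [-2.4, 0.1, 5.9]
```

```bash
python3 -m crank '[[[0,0,0,0,0,0,45],[0,0,0,0,0,0,70],[0,0,0,0,0,0,85],[0,0,0,0,0,0,85]]]'|grep -E "pos|force|wid"
python3 -m crank '[[[0,0,-15,0,0,0,85],[0,0,-35,0,0,0,85],[0,0,-40,0,0,0,85],[0,0,-25,0,0,0,85],[0,0,0,0,0,0,85]]]'|grep -E "pos|force|wid"
python3 - <<'E'
from h import *
print(todo([.5545,.2602,.15]),monitor.observe()["joint_positions"])
E
```

```text
position: [0.5585, -0.1611, 0.0634]
force: [0.2, -0.4, -0.1]
width: 0.989
position: [0.5611, -0.1614, 0.1832]
force: [0.7, -0.4, 0.4]
width: 0.994
[-420.47688021  -32.19894804   32.63019197] [-0.00224946  0.35644451 -0.18473576  0.00141424 -1.0203959   0.09424306]
```

```bash
python3 -m crank '[[[-45,-3.4,0,0,0,0,85],[-45,-3.4,0,0,0,0,85],[-45,-3.4,0,0,0,0,85],[-45,-3.4,0,0,0,0,85],[-45,-3.4,0,0,0,0,85]]]' |grep -E "pos"
python3 -m crank '[[[-45,-3.4,6,0,0,0,85],[-45,-3.4,7,0,0,0,85],[-45,-3.4,7,0,0,0,85],[-45,-3.4,7,0,0,0,85],[-15,-1.2,6,0,0,0,85]]]' |grep -E "pos"
for i in 1 2; do python3 -m crank '[[[0,0,0,0,0,0.1428,85],[0,0,0,0,0,0.1428,85],[0,0,0,0,0,0.1428,85],[0,0,0,0,0,0.1428,85],[0,0,0,0,0,0.1428,85]]]' |grep -E "pos"; done
python3 -m crank '[[[0,0,0,0,0,0.1428,85],[0,0,0,0,0,0,85],[0,0,0,0,0,0,85]]]' |grep -E "pos|rot"
python3 - <<'E'
from h import *
print(todo([.5545,.2602,.012]))
c=read_camera("wrist");cv2.imwrite("pics/w8.png",c["pixels"][:,:,::-1])
print(proj(c,np.array([.5545,.2602,.02])))
E
```

```text
position: [0.554, 0.0661, 0.1777]
position: [0.551, 0.2637, 0.144]
position: [0.5512, 0.2593, 0.1445]
position: [0.5512, 0.2593, 0.1446]
position: [0.5514, 0.2596, 0.145]
tcp_rot: [-0.001, -0.047, 0.999, -0.0]
[ -3.28103448   0.39140808 132.96628734]
[327.52770881 233.8064899 ]
```

View pics/w8.png

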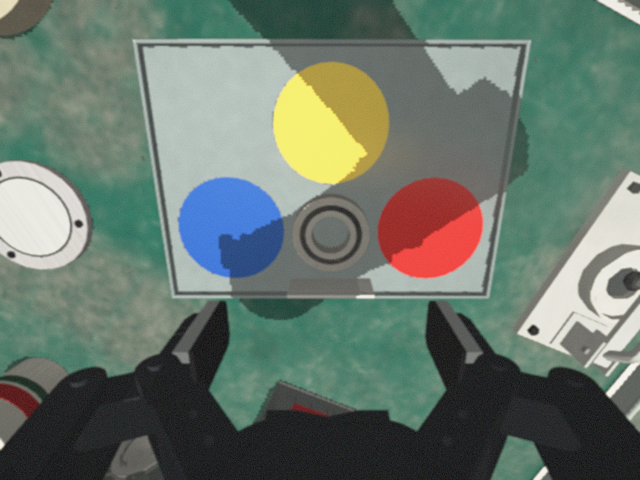

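```bash
python3 - <<'E'
from h import *
d=pickle.load(open("c0.pkl","rb"))
w=read_camera("wrist");print('cam',-np.array(w["R"]).T@w["t"],monitor.observe()["position"])
for z in(0,.1):print([ray(d["top"],p,z).round(3).tolist() for p in((240,118),(227,182),(136,148))])
print([ray(d["scene"],p,0).round(3).tolist() for p in((132,297),(216,270))])
E
```

```text
cam [0.47267356 0.25257369 0.28096423] [0.55154282 0.25981068 0.14528626]
[[0.88, 0.192, 0.0], [0.719, 0.225, 0.0], [0.808, 0.451, 0.0]]
[[0.848, 0.177, 0.1], [0.699, 0.207, 0.1], [0.782, 0.416, 0.1]]
[[0.793, 0.411, 0.0], [0.732, 0.224, 0.0]]
```

Bearing at (330,232), predicted (327,234). The camera is on the open side and the box is clear, so I'm descending.

```bash
python3 -m crank '[[[-2,0.4,30,0,0,0,85],[0,0,35,0,0,0,85],[0,0,30,0,0,0,85],[0,0,20,0,0,0,85],[0,0,10,0,0,0,85]]]'|grep -E "pos|force|wid"
python3 -m crank '[[[0,0,5,0,0,0,85],[0,0,2,0,0,0,85],[0,0,0,0,0,0,85]]]'|grep -E "pos|force|wid"
```

```text
position: [0.5526, 0.2598, 0.0183]
force: [-0.1, -0.1, 0.5]
width: 0.995
position: [0.5541, 0.2611, 0.0144]
force: [-0.7, 0.6, 1.5]
width: 0.994
```

```bash
python3 -m crank '[[[0,0,0.5,0,0,0,75],[0,0,0,0,0,0,66],[0,0,0,0,0,0,56],[0,0,0,0,0,0,56],[0,0,0,0,0,0,56]]]' 50|grep -E "pos|force|wid"
python3 -m crank '[[[0,0,0,0,0,0,56],[0,0,0,0,0,0,56],[0,0,0,0,0,0,56]]]' 50|grep -E "pos|force|wid"
python3 -m crank '[[[0,0,-3,0,0,0,56],[0,0,-5,0,0,0,56],[0,0,-7,0,0,0,56],[0,0,0,0,0,0,56]]]' |grep -E "pos|force|wid"
```

```text
position: [0.5543, 0.2614, 0.0146]
force: [-1.2, 0.4, 4.8]
width: 0.69
position: [0.5543, 0.2614, 0.0147]
force: [-1.3, 0.6, 4.8]
width: 0.687
position: [0.5542, 0.261, 0.0291]
force: [-0.2, 0.6, -2.4]
width: 0.692
```

```bash
python3 -m crank '[[[0,0,-15,0,0,0,56],[0,0,-20,0,0,0,56],[0,0,-15,0,0,0,56],[0,0,0,0,0,0,56]]]' |grep -E "pos|force|wid"
python3 - <<'E'
from h import *
print(todo([.566,.0164,.0187]))
c=read_camera("wrist");cv2.imwrite("pics/w9.png",c["pixels"][:,:,::-1])
E
```

```text
position: [0.5549, 0.2616, 0.0804]
force: [0.4, 0.5, -2.7]
width: 0.692
[  11.80893474 -245.32551369   61.03038891]
```

View pics/w9.png

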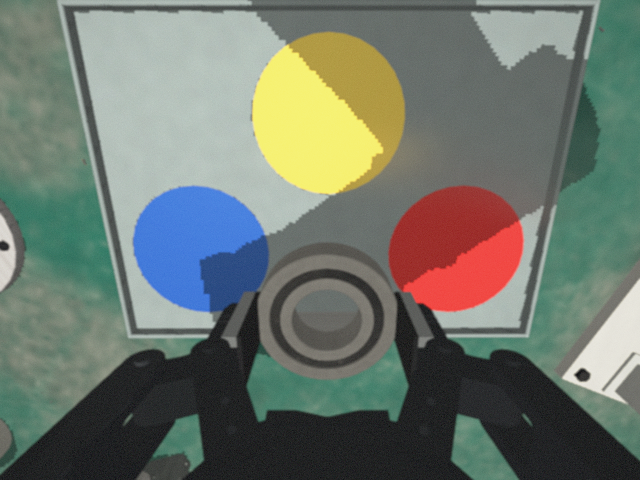

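The bearing is held flat and centred at (328,312). Carrying it to the plate.

```bash
python3 -m crank '[[[1,-10,0,0,0,0,56],[1,-22,0,0,0,0,56],[2,-35,0,0,0,0,56],[2,-40,0,0,0,0,56],[2,-40,0,0,0,0,56]]]' |grep -E "pos|wid"
python3 -m crank '[[[1.5,-40,0,0,0,0,56],[1.3,-35,0,0,0,0,56],[1,-15,0,0,0,0,56],[0,-8,0,0,0,0,56],[0,0,0,0,0,0,56]]]' |grep -E "pos|wid"
python3 - <<'E'
from h import *
print(todo([.566,.0164,.0187]))
E
```

```text
position: [0.5579, 0.1114, 0.0766]
width: 0.689
position: [0.564, 0.0149, 0.0775]
width: 0.687
[-2.14883075  1.28440034 58.80161016]
```

```bash
python3 -m crank '[[[-2,1.2,12,0,0,0,56],[0,0,18,0,0,0,56],[0,0,14,0,0,0,56],[0,0,7,0,0,0,56],[0,0,0,0,0,0,56]]]' |grep -E "pos|force|wid"
python3 - <<'E'
from h import *
print(todo([.566,.0164,.0187]))
E
```

```text
position: [0.5654, 0.0179, 0.0255]
force: [0.5, -0.7, -3.1]
width: 0.689
[-0.43857703 -1.49575413  6.77749583]
```

```bash
python3 -m crank '[[[-0.4,-1.2,4,0,0,0,56],[0,0,1.5,0,0,0,56],[0,0,0,0,0,0,56]]]' |grep -E "pos|force"
for i in 1 2 3; do python3 -m crank '[[[0,0,1,0,0,0,56],[0,0,0,0,0,0,56],[0,0,0,0,0,0,56]]]'|grep -E "pos|force"; done
```

```text
position: [0.5669, 0.016, 0.0218]
force: [-0.0, -0.3, -2.4]
position: [0.5669, 0.0158, 0.0209]
force: [-0.4, -0.8, -2.0]
position: [0.5667, 0.0158, 0.0196]
force: [0.2, -0.9, -2.2]
position: [0.5668, 0.0159, 0.0187]
force: [-1.1, -0.3, -1.1]
```

```bash
python3 -m crank '[[[0,0,0.7,0,0,0,56],[0,0,0,0,0,0,56]]]'|grep -E "pos|force"
python3 -m crank '[[[0,0,0,0,0,0,64],[0,0,0,0,0,0,75],[0,0,0,0,0,0,85],[0,0,0,0,0,0,85],[0,0,0,0,0,0,85]]]'|grep -E "pos|force|wid"
python3 -m crank '[[[0,0,-10,0,0,0,85],[0,0,-30,0,0,0,85],[0,0,-45,0,0,0,85],[0,0,-45,0,0,0,85],[0,0,-30,0,0,0,85]]]'|grep -E "pos|wid"
for i in 1 2; do python3 -m crank '[[[0,0,0,0,0,-0.1428,85],[0,0,0,0,0,-0.1428,85],[0,0,0,0,0,-0.1428,85],[0,0,0,0,0,-0.1428,85],[0,0,0,0,0,-0.1428,85]]]' |grep -E "pos"; done
python3 -m crank '[[[0,0,0,0,0,-0.1428,85],[0,0,0,0,0,0,85],[0,0,0,0,0,0,85]]]' |grep -E "t:|pos|rot"
python3 - <<'E'
from h import *
print(todo([.5588,-.1612,.18]))
c=read_camera("wrist");cv2.imwrite("pics/w10.png",c["pixels"][:,:,::-1])
print(proj(c,np.array([.566,.0164,.008])),proj(c,np.array([.566,.0164,.024])),proj(c,np.array([.5588,-.1612,.112])))
E
```

```text
position: [0.5669, 0.0159, 0.0187]
force: [-2.3, -0.4, 4.8]
position: [0.5668, 0.0159, 0.0178]
force: [-0.5, -0.2, 0.4]
width: 0.993
position: [0.5679, 0.0159, 0.1824]
width: 0.994
position: [0.5667, 0.0158, 0.1788]
position: [0.5667, 0.0158, 0.1787]
t: 35.05
position: [0.5668, 0.0159, 0.1784]
tcp_rot: [-0.0, 0.738, -0.675, 0.0]
[175.64434236  23.66424627  -1.59900495]
[328.12502426 216.3247944 ] [328.15685334 220.93843344] [377.39091572 -89.76000726]
```

View pics/w10.png

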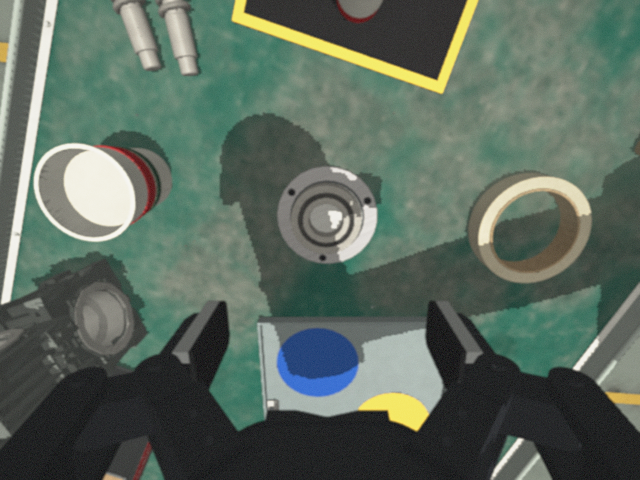

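Bearing at (327,220) on the plate ring centred at (328,216), which is centred within about 1 mm once height is allowed for. Next, the bottle goes back.

```bash
python3 -m crank '[[[40,5.4,0,0,0,0,85],[45,6,0,0,0,0,85],[45,6,0,0,0,0,85],[35,4.8,0,0,0,0,85],[10,1.4,0,0,0,0,85]]]' |grep -E "pos"
python3 -m crank '[[[0,0,30,0,0,0,85],[0,0,30,0,0,0,85],[0,0,28,0,0,0,75],[0,0,17,0,0,0,65],[0,0,9,0,0,0,60]]]' 40 |grep -E "pos|force|wid"
python3 -m crank '[[[0,0,0,0,0,0,50],[0,0,0,0,0,0,40],[0,0,0,0,0,0,30],[0,0,0,0,0,0,28],[0,0,0,0,0,0,28]]]' 40|grep -E "pos|force|wid"
python3 -m crank '[[[0,0,0,0,0,0,28],[0,0,0,0,0,0,28],[0,0,0,0,0,0,28]]]' 40 |grep -E "pos|force|wid"
```

```text
position: [0.5588, -0.1635, 0.1779]
position: [0.5585, -0.1599, 0.0622]
force: [-0.2, -0.2, 0.7]
width: 0.703
position: [0.5603, -0.1606, 0.0652]
force: [-0.7, 0.5, 3.0]
width: 0.382
position: [0.5603, -0.1606, 0.0652]
force: [0.0, 1.5, 6.6]
width: 0.381
```

```bash
python3 -m crank '[[[0,0,-5,0,0,0,28],[0,0,-10,0,0,0,28],[0,0,-15,0,0,0,28],[0,0,-20,0,0,0,28],[0,0,-20,0,0,0,28]]]'|grep -E "pos|force|wid"
python3 - <<'E'
from h import *
print(todo([.5477,.343,.0662]))
E
```

```text
position: [0.5588, -0.1606, 0.1346]
force: [0.2, -0.6, -0.3]
width: 0.383
[-502.49584136  -35.2096118    68.45439289]
```

```bash
python3 -m crank '[[[-10,-0.7,0,0,0,0,28],[-20,-1.4,0,0,0,0,28],[-30,-2.1,0,0,0,0,28],[-35,-2.4,0,0,0,0,28],[-35,-2.4,0,0,0,0,28]]]' |grep -E "pos|wid"
for i in 1 2; do python3 -m crank '[[[-35,-2.4,0,0,0,0,28],[-35,-2.4,0,0,0,0,28],[-35,-2.4,0,0,0,0,28],[-35,-2.4,0,0,0,0,28],[-33,-2.3,0,0,0,0,28]]]' |grep -E "pos|wid"; done
python3 -m crank '[[[-14,-1,0,0,0,0,28],[-8,-0.6,0,0,0,0,28],[-4,-0.3,0,0,0,0,28],[0,0,0,0,0,0,28]]]'|grep -E "pos|force|wid"
python3 - <<'E'
from h import *
print(todo([.5477,.343,.0662]))
E
```

```text
position: [0.5553, -0.029, 0.1331]
width: 0.385
position: [0.5511, 0.1447, 0.133]
width: 0.386
position: [0.547, 0.318, 0.1329]
width: 0.385
position: [0.5476, 0.3419, 0.1336]
force: [-0.5, -0.4, -1.3]
width: 0.389
[-1.13504973 -0.28566642 67.4199643 ]
```

```bash
python3 -m crank '[[[-1,-0.3,15,0,0,0,28],[0,0,20,0,0,0,28],[0,0,18,0,0,0,28],[0,0,8,0,0,0,28],[0,0,4,0,0,0,28]]]'|grep -E "pos|force|wid"
for i in 1 2 3; do python3 -m crank '[[[0,0,1.2,0,0,0,28],[0,0,0,0,0,0,28],[0,0,0,0,0,0,28]]]'|grep -E "pos|force"; done
```

```text
position: [0.5479, 0.3423, 0.0683]
force: [-0.0, 0.5, 0.3]
width: 0.384
position: [0.5484, 0.3438, 0.0687]
force: [-0.2, 0.3, -1.2]
position: [0.5479, 0.3436, 0.0667]
force: [1.1, -1.4, -1.2]
position: [0.5481, 0.3438, 0.0662]
force: [-2.4, -0.6, 4.6]
```

Bottle down at the predicted height. Releasing, then on to the housing.

```bash
python3 -m crank '[[[0,0,0,0,0,0,45],[0,0,0,0,0,0,70],[0,0,0,0,0,0,85],[0,0,0,0,0,0,85]]]'|grep -E "pos|force|wid"
python3 -m crank '[[[0,0,-15,0,0,0,85],[0,0,-35,0,0,0,85],[0,0,-40,0,0,0,85],[0,0,-25,0,0,0,85],[0,0,0,0,0,0,85]]]'|grep -E "pos|force|wid"
python3 - <<'E'
from h import *
print(todo([.5407,-.2382,.0595]))
c=read_camera("wrist")["pixels"];s=read_camera("scene")["pixels"]
cv2.imwrite("pics/a11.png",np.hstack([cv2.resize(c,(400,300)),cv2.resize(s[120:360,180:500],(400,300))])[:,:,::-1])
E
```

```text
position: [0.5479, 0.3434, 0.0649]
force: [-0.2, 0.8, 0.4]
width: 0.988
position: [0.55, 0.3451, 0.1854]
force: [0.1, 0.1, -0.0]
width: 1.0
[580.54805721  64.23721558 122.3305417 ]
```

View pics/a11.png

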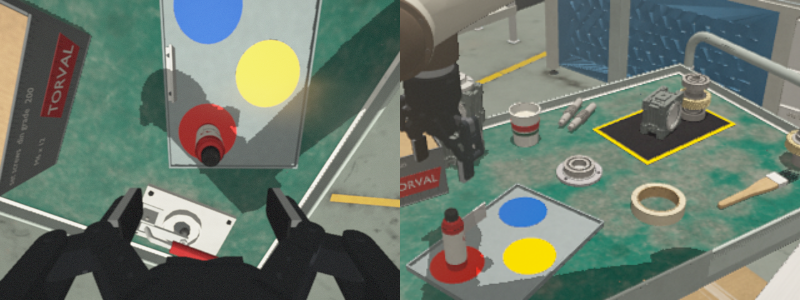

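The bottle stands upright on the red disc and the bearing is on the plate. Now the housing.

```bash
for i in 1 2; do python3 -m crank '[[[45,5,0,0,0,0,85],[45,5,0,0,0,0,85],[45,5,0,0,0,0,85],[45,5,0,0,0,0,85],[45,5,0,0,0,0,85]]]' |grep -E "pos"; done
python3 -m crank '[[[45,5,0,0,0,0,85],[45,5,0,0,0,0,85],[30,3,0,0,0,0,85],[10,1,0,0,0,0,85],[0,0,0,0,0,0,85]]]'|grep -E "pos"
python3 - <<'E'
from h import *
print(todo([.5407,-.2382,.0595]))
E
```

```text
position: [0.5424, 0.1151, 0.1784]
position: [0.5382, -0.1109, 0.1785]
position: [0.5365, -0.2408, 0.1785]
[ -2.0496501   -4.74955269 118.98214878]
```

```bash
python3 -m crank '[[[-2,-4.7,28,0,0,0,85],[0,0,35,0,0,0,85],[0,0,30,0,0,0,85],[0,0,17,0,0,0,85],[0,0,8,0,0,0,85]]]'|grep -E "pos|force|wid"
python3 -m crank '[[[0,0,0,0,0,0,85],[0,0,0,0,0,0,55],[0,0,0,0,0,0,50],[0,0,0,0,0,0,50],[0,0,0,0,0,0,50]]]' 80|grep -E "pos|force|wid"
python3 -m crank '[[[0,0,0,0,0,0,50],[0,0,0,0,0,0,50],[0,0,0,0,0,0,50]]]' 80 |grep -E "pos|force|wid"
python3 -m crank '[[[0,0,-5,0,0,0,50],[0,0,-10,0,0,0,50],[0,0,-15,0,0,0,50],[0,0,-20,0,0,0,50],[0,0,-20,0,0,0,50]]]'|grep -E "pos|force|wid"
```

```text
position: [0.5407, -0.2355, 0.0598]
force: [-0.6, 1.1, 0.2]
width: 0.998
position: [0.5431, -0.2376, 0.064]
force: [1.0, 2.5, 6.8]
width: 0.669
position: [0.5431, -0.2376, 0.064]
force: [0.6, 1.9, 6.8]
width: 0.67
position: [0.5413, -0.2375, 0.1327]
force: [0.2, 0.6, -3.4]
width: 0.668
```

```bash
python3 -m crank '[[[-10,0.5,0,0,0,0,50],[-20,0.9,0,0,0,0,50],[-30,1.4,0,0,0,0,50],[-35,1.6,0,0,0,0,50],[-35,1.6,0,0,0,0,50]]]' |grep -E "pos|wid"
for i in 1 2; do python3 -m crank '[[[-35,1.6,0,0,0,0,50],[-35,1.6,0,0,0,0,50],[-35,1.6,0,0,0,0,50],[-33,1.5,0,0,0,0,50],[-33,1.5,0,0,0,0,50]]]' |grep -E "pos|wid"; done
python3 -m crank '[[[-12,0.6,0,0,0,0,50],[-5,0.3,0,0,0,0,50],[0,0,0,0,0,0,50],[0,0,0,0,0,0,50]]]'|grep -E "pos|force|wid"
python3 - <<'E'
from h import *
print(todo([.4728,.253,.065]))
E
```

```text
position: [0.5225, -0.1071, 0.131]
width: 0.671
position: [0.4989, 0.0624, 0.1312]
width: 0.671
position: [0.4754, 0.2316, 0.1311]
width: 0.672
position: [0.4743, 0.2462, 0.1319]
force: [-0.0, 0.8, -3.4]
width: 0.671
[-6.96834926  0.79591802 66.89050848]
```

```bash
python3 -m crank '[[[-5,0.8,14,0,0,0,50],[-2,0,20,0,0,0,50],[0,0,18,0,0,0,50],[0,0,8,0,0,0,50],[0,0,4,0,0,0,50]]]'|grep -E "pos|force|wid"
for i in 1 2 3; do python3 -m crank '[[[0,0,1.2,0,0,0,50],[0,0,0,0,0,0,50],[0,0,0,0,0,0,50]]]'|grep -E "pos|force"; done
```

```text
position: [0.4732, 0.2531, 0.0676]
force: [1.0, -0.0, -3.1]
width: 0.672
position: [0.4737, 0.2545, 0.0679]
force: [-0.3, 0.1, -3.4]
position: [0.4732, 0.2544, 0.0661]
force: [-0.3, 0.2, -3.2]
position: [0.4734, 0.2545, 0.065]
force: [-1.4, 0.2, -0.4]
```

```bash
python3 -m crank '[[[0,0,0.8,0,0,0,50],[0,0,0,0,0,0,50]]]'|grep -E "pos|force"
python3 -m crank '[[[0,0,0,0,0,0,65],[0,0,0,0,0,0,75],[0,0,0,0,0,0,85],[0,0,0,0,0,0,85]]]'|grep -E "pos|force|wid"
python3 -m crank '[[[0,0,-15,0,0,0,85],[0,0,-35,0,0,0,85],[0,0,-40,0,0,0,85],[0,0,-25,0,0,0,85],[0,0,0,0,0,0,85]]]'|grep -E "pos|force|wid"
python3 - <<'E'
from h import *
print(todo([.5205,-.338,.0735]))
E
```

```text
position: [0.4734, 0.2545, 0.065]
force: [-3.5, -1.0, 5.4]
position: [0.4734, 0.2543, 0.0638]
force: [0.4, 0.9, 0.1]
width: 0.992
position: [0.4753, 0.2558, 0.1833]
force: [0.4, 0.2, 0.7]
width: 0.999
[596.03384565  10.81935043 106.65728075]
```

```bash
for i in 1 2; do python3 -m crank '[[[45,0.8,0,0,0,0,85],[45,0.8,0,0,0,0,85],[45,0.8,0,0,0,0,85],[45,0.8,0,0,0,0,85],[45,0.8,0,0,0,0,85]]]' |grep -E "pos"; done
python3 -m crank '[[[45,0.8,0,0,0,0,85],[45,0.8,0,0,0,0,85],[40,0.8,0,0,0,0,85],[14,0,0,0,0,0,85],[0,0,0,0,0,0,85]]]'|grep -E "pos"
python3 - <<'E'
from h import *
print(todo([.5205,-.338,.0735]))
c=read_camera("wrist");cv2.imwrite("pics/w12.png",c["pixels"][:,:,::-1])
print(proj(c,np.array([.5205,-.338,.100])))
E
```

```text
position: [0.4893, 0.0281, 0.1781]
position: [0.506, -0.1963, 0.178]
position: [0.5168, -0.3397, 0.1772]
[ -1.2634947   -4.08284403 103.70693572]
[321.16037418 252.8738858 ]
```

View pics/w12.png

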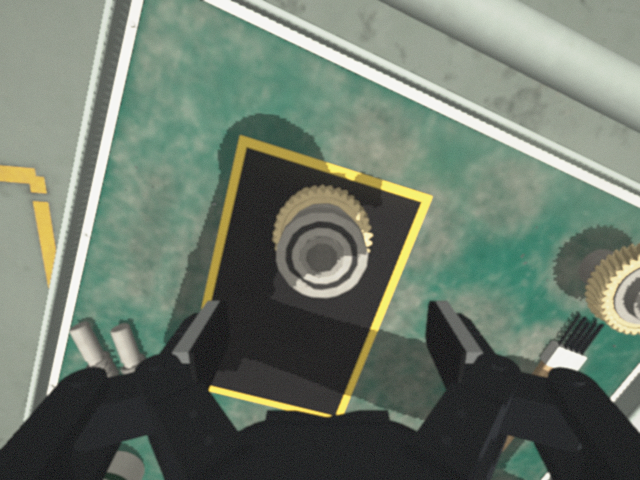

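Wheel top at (321,253), as predicted. Gripping it.

```bash
python3 -m crank '[[[-1.2,-4,28,0,0,0,85],[0,0,30,0,0,0,85],[0,0,25,0,0,0,85],[0,0,14,0,0,0,85],[0,0,6,0,0,0,85]]]'|grep -E "pos|force|wid"
python3 -m crank '[[[0,0,0,0,0,0,85],[0,0,0,0,0,0,60],[0,0,0,0,0,0,55],[0,0,0,0,0,0,55],[0,0,0,0,0,0,55]]]' 80|grep -E "pos|force|wid"
python3 -m crank '[[[0,0,0,0,0,0,55],[0,0,0,0,0,0,55],[0,0,0,0,0,0,55]]]' 80 |grep -E "pos|force|wid"
python3 -m crank '[[[0,0,-5,0,0,0,55],[0,0,-10,0,0,0,55],[0,0,-15,0,0,0,55],[0,0,-20,0,0,0,55],[0,0,-20,0,0,0,55]]]'|grep -E "pos|force|wid"
python3 - <<'E'
from h import *
print(todo([.5628,.177,.0743]))
E
```

```text
position: [0.5208, -0.3351, 0.0745]
force: [-0.8, 0.8, 0.6]
width: 0.994
position: [0.5218, -0.3371, 0.078]
force: [-2.4, 0.2, 4.6]
width: 0.689
position: [0.5218, -0.3371, 0.078]
force: [-2.5, 0.4, 4.9]
width: 0.689
position: [0.5206, -0.3362, 0.1458]
force: [1.0, 0.3, -6.2]
width: 0.684
[-507.05371404  -89.06267327   72.09584017]
```

```bash
python3 -m crank '[[[-10,-1.8,0,0,0,0,55],[-20,-3.5,0,0,0,0,55],[-30,-5.3,0,0,0,0,55],[-35,-6.2,0,0,0,0,55],[-35,-6.2,0,0,0,0,55]]]' |grep -E "pos|wid"
for i in 1 2; do python3 -m crank '[[[-35,-6.2,0,0,0,0,55],[-35,-6.2,0,0,0,0,55],[-35,-6.2,0,0,0,0,55],[-35,-6.2,0,0,0,0,55],[-35,-6.2,0,0,0,0,55]]]' |grep -E "pos|wid"; done
python3 -m crank '[[[-15,-2.6,0,0,0,0,55],[-8,-1.4,0,0,0,0,55],[-4,-0.5,0,0,0,0,55],[0,0,0,0,0,0,55],[0,0,0,0,0,0,55]]]'|grep -E "pos|force|wid"
python3 - <<'E'
from h import *
print(todo([.5628,.178,.079]))
E
```

```text
position: [0.531, -0.203, 0.1442]
width: 0.687
position: [0.5456, -0.0259, 0.1445]
width: 0.69
position: [0.5602, 0.1508, 0.1443]
width: 0.687
position: [0.5635, 0.1753, 0.1457]
force: [-0.5, -0.2, -6.1]
width: 0.683
[-2.73891033  0.41267101 66.66485452]
```

```bash
python3 -m crank '[[[-1.5,0.4,14,0,0,0,55],[-0.7,0,20,0,0,0,55],[0,0,18,0,0,0,55],[0,0,8,0,0,0,55],[0,0,4,0,0,0,55]]]'|grep -E "pos|force|wid"
for i in 1 2 3; do python3 -m crank '[[[0,0,1.2,0,0,0,55],[0,0,0,0,0,0,55],[0,0,0,0,0,0,55]]]'|grep -E "pos|force"; done
```

```text
position: [0.5631, 0.1776, 0.0812]
force: [1.1, 0.5, -5.0]
width: 0.689
position: [0.5639, 0.1789, 0.0817]
force: [-0.3, 0.5, -6.1]
position: [0.5633, 0.1787, 0.0796]
force: [-0.3, -0.1, -5.5]
position: [0.5635, 0.1788, 0.0792]
force: [-2.6, 0.5, 1.8]
```

```bash
python3 -m crank '[[[0,0,0.4,0,0,0,65],[0,0,0,0,0,0,75],[0,0,0,0,0,0,85],[0,0,0,0,0,0,85]]]'|grep -E "pos|force|wid"
python3 -m crank '[[[0,0,-15,0,0,0,85],[0,0,-35,0,0,0,85],[0,0,-45,0,0,0,85],[0,0,-30,0,0,0,85],[0,0,0,0,0,0,85]]]'|grep -E "pos|force|wid"
for i in 1 2; do python3 -m crank '[[[45,5,0,0,0,0,85],[45,5,0,0,0,0,85],[45,5,0,0,0,0,85],[45,5,0,0,0,0,85],[45,5,0,0,0,0,85]]]' |grep -E "t:|pos"; done
python3 -m crank '[[[0,0,0,0,0,0,85],[0,0,0,0,0,0,85],[0,0,0,0,0,0,85],[0,0,0,0,0,0,85],[0,0,0,0,0,0,85]]]' >/dev/null
python3 - <<'E'
from h import *
d=pickle.load(open("c0.pkl","rb"))["top"]["pixels"]
c=read_camera("top");s=c["pixels"]
f=lambda i:cv2.resize(i[205:320,145:345],(800,460),interpolation=cv2.INTER_CUBIC)
cv2.imwrite("pics/a13.png",cv2.resize(np.vstack([f(d),f(s)]),(520,598))[:,:,::-1])
E
```

```text
position: [0.5639, 0.1789, 0.0783]
force: [-0.8, 0.0, -0.4]
width: 0.992
position: [0.5662, 0.1799, 0.2089]
force: [1.1, -0.1, 0.5]
width: 0.994
t: 57.55
position: [0.5586, -0.0494, 0.2024]
tcp_rot: [0.0, 0.739, -0.674, -0.0]
t: 58.05
position: [0.5544, -0.2759, 0.2022]
tcp_rot: [0.0, 0.739, -0.674, -0.0]
```

View pics/a13.png

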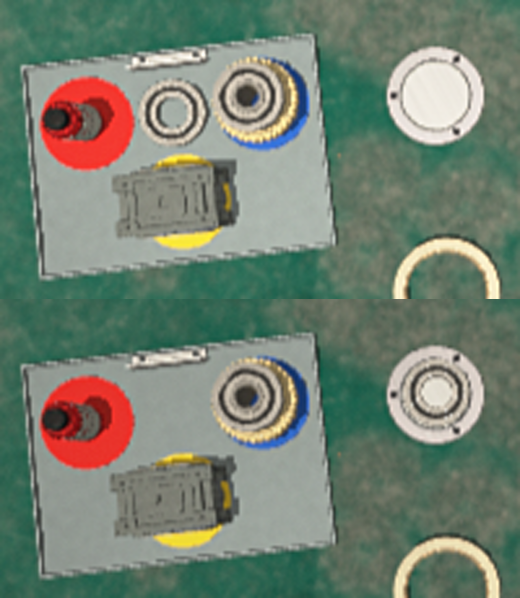

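Before and after match: all three parts are back on their discs within about 2 mm, the bearing is centred on the plate, and the tape hasn't moved. Handing in.

```bash
python3 -c "
from bench import *
s=monitor.observe();print(s['t'],abs(s['qvel']).max());print(finish_job())"
```

```text
58.6 0.006090906781013753
the job is handed in; nothing more can be done
None
```

I finished the job and handed it in at 58.6 s of the 147 s allowed; the hand-in reports no verdict.

I moved the wheel, housing and bottle to the side mat one at a time, all upright. The bearing then went flat onto the press plate, and the three parts went back to their discs: bottle on red, housing on yellow, wheel on blue.

**Last checks:**
- **Parts:** comparing the top camera view from before and after, all three parts stand upright within about 2 mm of their starts, and the housing is square to the tray.
- **Bearing:** it looks flat and centred on the plate to about 1–2 mm.
- **Bystanders:** the tape roll shows no movement. The cup was not in that final crop, but it was standing normally in later views and the arm never came near it.
- **Robot:** it is clear of everything and at rest.

None of the checks failed. One reading disagreed: the gripper showed about 59 mm on the 62 mm bearing rims. The grips held, and each touchdown came at the predicted height.

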